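# Find the rocking lid and seat it

## Robot

A 7-joint arm with a two-finger parallel gripper is mounted at the origin on a cart in front of the work surface, level with it; the furniture and walls round the work are solid. World frame = base frame: x ahead of the robot, y to its left, z up, the work surface at z = 0. Lengths are in m, angles in rad, forces in N, time in s.
With the tool pointing down it reaches from about 0.4 to 0.85 m from the base axis. Payload 10.4 kg.
Tool frame: the origin (TCP) lies midway between the tips of the shut fingers; the grasp point (between the pads) lies 19 mm behind it (r.grasp_offset is the distance from the TCP to the grasp point, in m); z points along the fingers, y is the line along which they close (so a half turn about z gives the same grasp; the last joint's range is limited). The gripper opens to 87 mm and grips with 3 to 60 N. Pads are 19 mm wide; open, the fingers measure 117 mm over their backs; the gripper's body (75 mm by 190 mm) begins 51 mm behind the grasp point.
Start: joints at [-1.226, 0.332, -0.065, 1.46, 0.022, 1.35, -0.088], TCP at [0.225, 0.583, 0.223] pointing down, gripper open.
Joint ranges: [-2.6, 2.6], [-0.5, 2.12], [-1.47, 1.34], [0.16, 2.42], [-1.27, 4.41], [0.06, 2.06], [-2.6, 2.6]. Speed limits (rad/s): [2.22, 2.22, 2.79, 2.79, 3.14, 3.14, 3.14].

## Interface

Orientations are given as a unit quaternion [x, y, z, w].
In Python, from bench import r gives the robot as it stands.
- The arm moves only by the tool drive_tool, never from a script. Its argument "moves" is a list that holds one entry, the list of rows, each a list of 7 numbers: the shift along the tool's x, y, z in m, then the turn, a rotation vector about the tool's x, y, z in rad, then the opening, from 0 (shut) to 1 (fully open). In form: [[[tx, ty, tz, ax, ay, az, jaw], ...]]. A call has 1 to 10 rows; each row shifts and turns the commanded pose from where the row before left it, along the tool's axes as they then stand; what a row does not reach is not made up. A row lasts 1/10 s, in which the tool goes at most 50 mm and 8.59 degrees, less where a joint would pass 70% of its speed; a pose out of reach is approached as far as the arm can. A call is refused whole if a number of a shift passes 0.05 or a number of a turn 0.15, either way. A call with a gripper value outside its range is refused whole. The fingers move at their own pace and stop on an object; "squeeze" is the grip in N (left out, the last holds). Time passes only in rows, so rows that do not move let the fingers close. It gives the time, the measured TCP pose, the force, the opening and the grip force at its end, in the units of the state.
- r.read_state(): the state, without advancing time (a new reading comes with each control period).
- r.camera(name): name is "scene" or "top"; returns the picture (480x640x3 uint8, red, green, blue); there is no depth.
- r.camera_info(name): a dict with "mtx" (3x3 intrinsics, pixels), "rvec" (rotation vector, rad) and "tvec" (3), from world to camera coordinates, as OpenCV has them. Camera axes: x right, y down, z forward; pixel columns grow to the right and rows downward; lengths in m; the calibration is good to about 2 mm. A picture is of the moment at which its call begins. camera_info takes no time and is no camera call.
- r.close_job(): hands the job in; it is judged then, once.
Trained networks look in the newest picture that a camera, given by its name, has taken for a name from the list of things; names that differ only in an ending like _2 or _b are one class to them, and where a whole thing is asked for, a point or a joint stands for the part that bears it (a point fixed in the world has none). Each returns a list of dicts, best first, with "conf" (0 to 1); they miss things now and then, are a little off and sometimes report something else, mostly with a low value. They report only what shows in the picture. A call takes as long as a camera call.
- r.find_in(camera, query): "bbox" ([left, top, right, bottom] in pixels, round what is visible of it).
- r.place_of(camera, query): "at" ([column, row] in pixels: a listed point, or the origin of a listed thing).
The state is a dict: "time": time; "joint_positions": joint angles; "joint_vel": joint speeds; "joint_torque": joint torques, N m; "ee_pos": TCP position; "eef_rot": TCP orientation; "ft_force": force on the tool from outside, world axes, zero at the start; "torque": the same for the moment, N m; "width": finger opening in m; "grip_force": force on a finger pad.
Only numpy, scipy, OpenCV 4.12 (cv2) and the standard library are available. Lean on these libraries where they do the work, as an engineer would, in place of code of your own. Each camera call takes 0.05 s, during which the arm holds its last target. There are 200 camera calls.

## Task

One of the four parts boxes has its lid on badly. Press the lids on the plain end, away from the grip bar, to find the one that rocks and tip it over with your press; then push that lid along from its grip-bar end until it drops home, flat on its box. Do not lift any lid, and leave all four lids seated and the jar, tape measure and small cardboard box where they are.

Things in the scene. Friction and masses are not known exactly. Their poses are not given: they have to be found in the camera images.
- box_a: one of four identical open grey boxes fixed on the bench in a row, any order, 100 (x) x 64 x 45 mm high; at both ends its rim is turned out to a 13 mm flange, 126 mm over all. Origin: centre of its underside; x along its length, roughly away from the robot; z up. Rim at z = 45 mm, with a notch 14 mm wide, 6 mm deep in the middle (x = 0) of each long wall. A home lid lies flat on the rim, overhangs each flange by 7 mm and gives nowhere.
- lid_a: loose slippery aluminium lid of box_a: four identical plates 140 (x) x 74 x 5 mm, 0.12 kg, with 12 mm skirts outside the box's long walls (2 mm play) that let it slide lengthways only. Origin: centre of the plate's underside; axes as the box's. A cross bar 6 mm wide, 4 mm high under its middle belongs in the box's notches. Home: origin 45 mm above the box's origin, x within 4 mm of it.
- lid_a_tab (a point): middle of lid_a's grip-bar-end edge, plate top (lid x = -70, z = 5 mm). Steel grip bar at x = -68 to -56, top at z = 14.5 mm. A bad lid is about 12 mm too far to -x, bar on the rim: it rests on this end, far end 9 mm proud; a press on the far (plain) end tips it, this end rising 8 mm above home; let go, it tips back. Pushed to +x, the bar drops into the notches and stops.
- box_b: one of four identical open grey boxes fixed on the bench in a row, any order, 100 (x) x 64 x 45 mm high; at both ends its rim is turned out to a 13 mm flange, 126 mm over all. Origin: centre of its underside; x along its length, roughly away from the robot; z up. Rim at z = 45 mm, with a notch 14 mm wide, 6 mm deep in the middle (x = 0) of each long wall. A home lid lies flat on the rim, overhangs each flange by 7 mm and gives nowhere.
- lid_b: loose slippery aluminium lid of box_b: four identical plates 140 (x) x 74 x 5 mm, 0.12 kg, with 12 mm skirts outside the box's long walls (2 mm play) that let it slide lengthways only. Origin: centre of the plate's underside; axes as the box's. A cross bar 6 mm wide, 4 mm high under its middle belongs in the box's notches. Home: origin 45 mm above the box's origin, x within 4 mm of it.
- lid_b_tab (a point): middle of lid_b's grip-bar-end edge, plate top (lid x = -70, z = 5 mm). Steel grip bar at x = -68 to -56, top at z = 14.5 mm. A bad lid is about 12 mm too far to -x, bar on the rim: it rests on this end, far end 9 mm proud; a press on the far (plain) end tips it, this end rising 8 mm above home; let go, it tips back. Pushed to +x, the bar drops into the notches and stops.
- box_c: one of four identical open grey boxes fixed on the bench in a row, any order, 100 (x) x 64 x 45 mm high; at both ends its rim is turned out to a 13 mm flange, 126 mm over all. Origin: centre of its underside; x along its length, roughly away from the robot; z up. Rim at z = 45 mm, with a notch 14 mm wide, 6 mm deep in the middle (x = 0) of each long wall. A home lid lies flat on the rim, overhangs each flange by 7 mm and gives nowhere.
- lid_c: loose slippery aluminium lid of box_c: four identical plates 140 (x) x 74 x 5 mm, 0.12 kg, with 12 mm skirts outside the box's long walls (2 mm play) that let it slide lengthways only. Origin: centre of the plate's underside; axes as the box's. A cross bar 6 mm wide, 4 mm high under its middle belongs in the box's notches. Home: origin 45 mm above the box's origin, x within 4 mm of it.
- lid_c_tab (a point): middle of lid_c's grip-bar-end edge, plate top (lid x = -70, z = 5 mm). Steel grip bar at x = -68 to -56, top at z = 14.5 mm. A bad lid is about 12 mm too far to -x, bar on the rim: it rests on this end, far end 9 mm proud; a press on the far (plain) end tips it, this end rising 8 mm above home; let go, it tips back. Pushed to +x, the bar drops into the notches and stops.
- box_d: one of four identical open grey boxes fixed on the bench in a row, any order, 100 (x) x 64 x 45 mm high; at both ends its rim is turned out to a 13 mm flange, 126 mm over all. Origin: centre of its underside; x along its length, roughly away from the robot; z up. Rim at z = 45 mm, with a notch 14 mm wide, 6 mm deep in the middle (x = 0) of each long wall. A home lid lies flat on the rim, overhangs each flange by 7 mm and gives nowhere.
- lid_d: loose slippery aluminium lid of box_d: four identical plates 140 (x) x 74 x 5 mm, 0.12 kg, with 12 mm skirts outside the box's long walls (2 mm play) that let it slide lengthways only. Origin: centre of the plate's underside; axes as the box's. A cross bar 6 mm wide, 4 mm high under its middle belongs in the box's notches. Home: origin 45 mm above the box's origin, x within 4 mm of it.
- lid_d_tab (a point): middle of lid_d's grip-bar-end edge, plate top (lid x = -70, z = 5 mm). Steel grip bar at x = -68 to -56, top at z = 14.5 mm. A bad lid is about 12 mm too far to -x, bar on the rim: it rests on this end, far end 9 mm proud; a press on the far (plain) end tips it, this end rising 8 mm above home; let go, it tips back. Pushed to +x, the bar drops into the notches and stops.
- jar: small clear jar with a red lid, 62 x 67 x 90 mm, a bystander; origin at the centre of its underside
- measure: yellow and black tape measure, 65 x 81 x 33 mm, a bystander; origin at the centre of its underside
- nail_box: small white and red cardboard box, 50 x 70 x 60 mm high, a bystander; origin at the centre of its underside

How it is judged:
By the outcome, as a careful person would: the job done as asked, in the order asked, and still so for the second after the job is handed in, with the robot touching nothing.
It also fails if it takes over 54 s, if anything falls off the work surface, if the arm or the gripper's body presses on something with over 40 N, if the wrist force passes 120 N, or if a joint passes its speed limit or range.

## Working session

There is one attempt and no reset: what is moved stays moved. The work goes in short steps, Python scripts to look and compute and a tool call to move; the robot and the scene stay as the last step left them, time stands still between calls to the robot, and variables do not carry over. Pictures are saved under pics/ and viewed, at most 10 in all, crops included, and the job is handed in when it is done.

Besides the shell and the picture viewer there is one more tool, called after ">>>" in YAML: its name, and indented under it one key for each argument. drive_tool: Moves the arm, as the interface text tells. Its arguments: {"type":"object","properties":{"moves":{"type":"array"},"squeeze":{"type":"number"}},"required":["moves"]}

```bash
mkdir -p pics; cat > h.py <<'E'
import numpy as np, cv2
from bench import r
def cam(n):
    i=r.camera_info(n); R=cv2.Rodrigues(np.array(i["rvec"],float))[0]
    return np.array(i["mtx"],float),R,np.array(i["tvec"],float).ravel()
def ray(n,uv,z):
    K,R,t=cam(n); d=R.T@np.linalg.inv(K)@np.array([uv[0],uv[1],1.]); c=-R.T@t
    return c+d*(z-c[2])/d[2]
def proj(n,p):
    K,R,t=cam(n); q=K@(R@np.array(p,float)+t); return q[:2]/q[2]
E
python3 - <<'E'
from h import *
for n in("scene","top"):
    cv2.imwrite(f"pics/{n}0.png",r.camera(n)[:,:,::-1])
    K,R,t=cam(n); print(n,-R.T@t,R[2])
for n in("scene","top"):
  for q,z in(("box_a",0),("lid_a",.045),("lid_a_tab",.05),("jar",0),("measure",0),("nail_box",0)):
    for d in r.place_of(n,q)[:5]: print(n,q,round(d["conf"],2),np.round(d["at"]),ray(n,d["at"],z).round(4))
s=r.read_state();print({k:s[k] for k in("time","ee_pos","eef_rot","ft_force","width")})
E
```

```text
scene [-0.49286292 -0.82785096  0.66171085] [ 0.70050624  0.58623812 -0.4069593 ]
top [0.25083439 0.01724997 1.18745466] [ 0.22058562 -0.0129487  -0.97528166]
scene box_a 0.97 [380. 264.] [ 0.5756 -0.1241  0.    ]
scene box_a 0.89 [278. 242.] [0.497  0.1406 0.    ]
scene box_a 0.55 [324. 243.] [0.5713 0.05   0.    ]
scene lid_a 0.85 [381. 249.] [ 0.5703 -0.1271  0.045 ]
scene lid_a 0.78 [322. 229.] [0.5596 0.0483 0.045 ]
scene lid_a 0.66 [276. 219.] [0.5249 0.1748 0.045 ]
scene lid_a_tab 0.55 [411. 272.] [ 0.5109 -0.2469  0.05  ]
scene jar 0.56 [232. 221.] [0.5058 0.3273 0.    ]
scene measure 0.68 [382. 331.] [ 0.3455 -0.29    0.    ]
top box_a 0.54 [391. 204.] [ 0.5855 -0.1471  0.    ]
top lid_a 0.92 [390. 203.] [ 0.5748 -0.1393  0.045 ]
top lid_a 0.86 [313. 214.] [0.5608 0.0335 0.045 ]
top lid_a 0.82 [452. 200.] [ 0.5739 -0.2769  0.045 ]
top lid_a 0.77 [258. 243.] [0.5022 0.1551 0.045 ]
top jar 0.84 [185. 253.] [0.4982 0.3255 0.    ]
top measure 0.64 [470. 312.] [ 0.3296 -0.2998  0.    ]
top nail_box 0.67 [427. 160.] [ 0.6872 -0.2399  0.    ]
{'time': 0.7, 'ee_pos': array([0.22468401, 0.58321729, 0.22257885]), 'eef_rot': array([1.82815101e-01, 9.83147312e-01, 2.44154550e-05, 2.02039957e-05]), 'ft_force': array([ 0.27242253, -0.44936794,  0.39277667]), 'width': 0.0872720384781278}
```

```bash
python3 -c "
import cv2
a=cv2.imread('pics/top0.png')[130:350,150:520];cv2.imwrite('pics/t1.png',cv2.resize(a,None,fx=2.15,fy=2.15,interpolation=cv2.INTER_CUBIC))
a=cv2.imread('pics/scene0.png')[170:370,200:460];cv2.imwrite('pics/s1.png',cv2.resize(a,None,fx=3,fy=3,interpolation=cv2.INTER_CUBIC))"
```

```text
(no output)
```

View pics/t1.png

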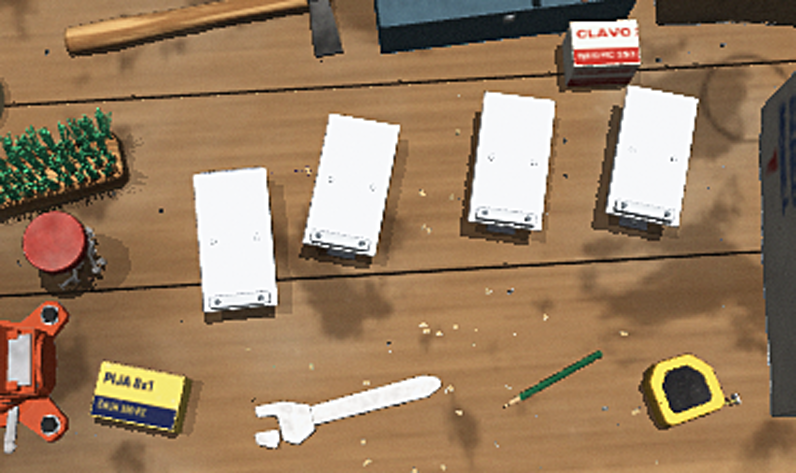

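View pics/s1.png

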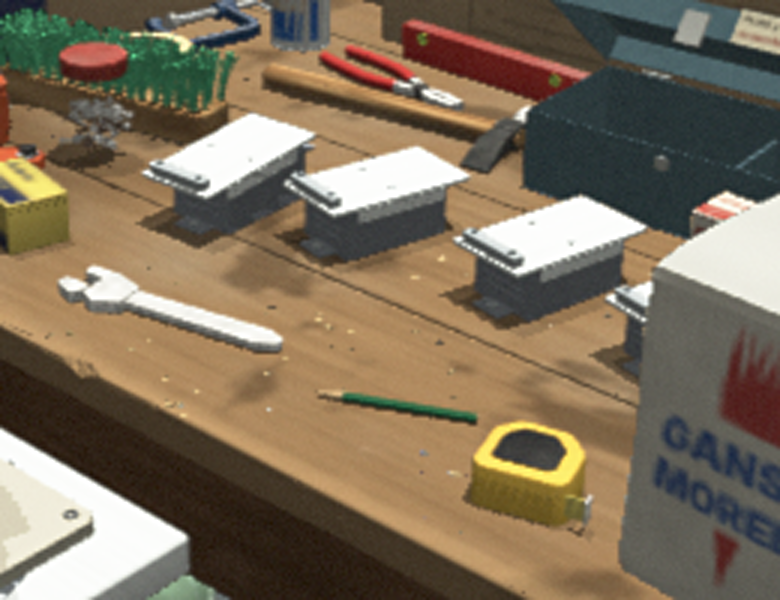

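The leftmost lid looks the bad one: tilted in the side view (scene crop ~(230,155)), and its near flange hidden in the top crop (~(240,310)). Fitting the lid poses next.

```bash
python3 - <<'E'
from h import *
a=cv2.imread("pics/top0.png"); m=(a.min(2)>200).astype(np.uint8); m[280:]=0; m[:165]=0
for c in cv2.findContours(m,0,1)[0]:
    if cv2.contourArea(c)<700: continue
    c=cv2.convexHull(c).reshape(-1,2)
    w=np.array([ray("top",p,.05)[:2] for p in c],np.float32)*1000
    (cx,cy),s,ang=cv2.minAreaRect(w); b=cv2.boxPoints(((cx,cy),s,ang))
    e=[b[1]-b[0],b[2]-b[1]]; l=max(e,key=np.linalg.norm); l=l*np.sign(l[0])
    print("centre",round(cx),round(cy),"size",np.round(s,1),"yaw",np.degrees(np.arctan2(l[1],l[0])).round(1))
E
```

```text
centre 506 153 size [141.9  73.5] yaw 3.0
centre 556 32 size [ 73.1 139. ] yaw -14.0
centre 572 -133 size [ 73.1 138.9] yaw -11.4
centre 569 -277 size [ 73.2 138.6] yaw -15.2
centre 508 -578 size [226.3 263.4] yaw -4.9
```

>>> drive_tool:
  moves:
    - [[0,0,0,0,0,-0.14,0],[0,0,0,0,0,-0.14,0],[0,0,0,0,0,-0.14,0],[-0.028,-0.04,0,0,0,0,0],[-0.028,-0.04,0,0,0,0,0],[-0.028,-0.04,0,0,0,0,0],[-0.028,-0.04,0,0,0,0,0],[-0.028,-0.04,0,0,0,0,0],[-0.028,-0.04,0,0,0,0,0],[-0.028,-0.04,0,0,0,0,0]]
  squeeze: 20

```text
time: 1.7
ee_pos: [0.436, 0.3121, 0.2229]
eef_rot: [-0.026, 1.0, 0.0, 0.0]
ft_force: [0.6, -0.1, -0.3]
width: 0.0154
grip_force: 0.0
```

>>> drive_tool:
  moves:
    - [[-0.03,-0.04,0,0,0,0,0],[-0.03,-0.04,0,0,0,0,0],[-0.03,-0.04,0,0,0,0,0],[-0.031,-0.042,0,0,0,0,0],[0,0,0.045,0,0,0,0],[0,0,0.045,0,0,0,0],[0,0,0.03,0,0,0,0],[0,0,0.02,0,0,0,0],[0,0,0,0,0,0,0]]

```text
time: 2.6
ee_pos: [0.5611, 0.1595, 0.0797]
eef_rot: [-0.026, 1.0, -0.001, -0.002]
ft_force: [-0.7, 0.6, 0.9]
width: 0.0011
grip_force: 0.0
```

```bash
python3 - <<'E'
from h import *
i=r.camera("scene"); cv2.imwrite("pics/s2.png",cv2.resize(i[120:320,180:440,::-1],None,fx=3,fy=3,interpolation=cv2.INTER_CUBIC))
s=r.read_state();print(s["ee_pos"],s["ft_force"],proj("scene",s["ee_pos"]))
E
```

```text
[0.56230345 0.1598703  0.0818613 ] [-0.2694364   0.41657381  1.06321438] [290.53832204 203.61455423]
```

View pics/s2.png

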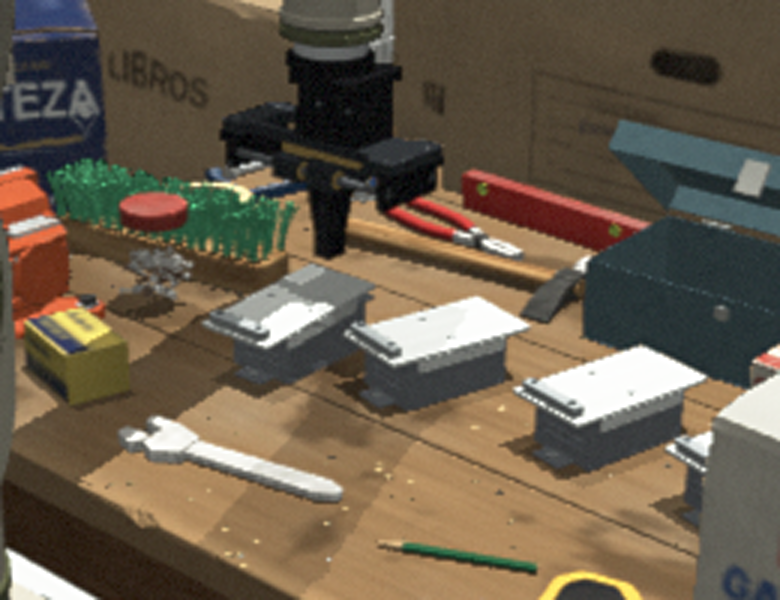

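The shut fingertips (crop ~(330,253)) hang above the far end of the leftmost lid, which is visibly tilted. Pressing.

>>> drive_tool:
  moves:
    - [[0,0,0.01,0,0,0,0],[0,0,0.008,0,0,0,0],[0,0,0.003,0,0,0,0],[0,0,0.003,0,0,0,0],[0,0,0,0,0,0,0]]

```text
time: 3.15
ee_pos: [0.5629, 0.1601, 0.0584]
eef_rot: [-0.026, 1.0, 0.0, -0.0]
ft_force: [0.2, -0.4, 0.9]
width: 0.0006
grip_force: 0.2
```

>>> drive_tool:
  moves:
    - [[0,0,0.002,0,0,0,0],[0,0,0.002,0,0,0,0],[0,0,0.001,0,0,0,0],[0,0,0,0,0,0,0]]

```text
time: 3.55
ee_pos: [0.563, 0.1601, 0.0535]
eef_rot: [-0.026, 1.0, 0.0, -0.0]
ft_force: [0.5, 0.9, 1.1]
width: 0.0006
grip_force: 0.3
```

>>> drive_tool:
  moves:
    - [[0,0,0.002,0,0,0,0],[0,0,0.001,0,0,0,0],[0,0,0.001,0,0,0,0],[0,0,0,0,0,0,0]]

```text
time: 3.95
ee_pos: [0.5633, 0.1602, 0.0513]
eef_rot: [-0.026, 1.0, 0.0, 0.0]
ft_force: [-5.2, -2.4, 18.1]
width: 0.0004
grip_force: 8.8
```

```bash
python3 - <<'E'
from h import *
i=r.camera("scene"); cv2.imwrite("pics/s3.png",cv2.resize(i[190:270,230:330,::-1],None,fx=6,fy=6,interpolation=cv2.INTER_CUBIC))
s=r.read_state();print(s["ee_pos"],s["ft_force"])
E
```

```text
[0.56333573 0.16019394 0.05127462] [-6.15422836 -2.88164527 17.49748127]
```

View pics/s3.png

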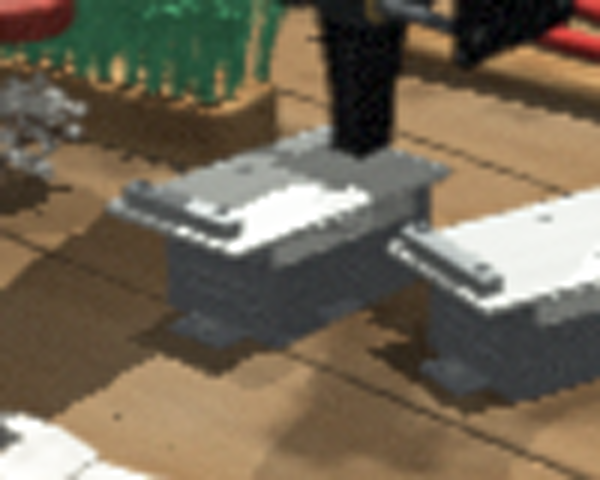

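It rocked: the fingertip (crop ~(360,150)) sank from ~58 to 51 mm and the grip end (~(120,205)) rose. Releasing and moving round to the grip-bar end.

>>> drive_tool:
  moves:
    - [[0,0,-0.005,0,0,0,0],[0,0,-0.01,0,0,0,0],[0,0,-0.025,0,0,0,0],[0,0,-0.03,0,0,0,0],[0.04,-0.001,0,0,0,0,0],[0.04,-0.001,0,0,0,0,0],[0.04,-0.001,0,0,0,0,0],[0.038,-0.001,0,0,0,0,0],[0,0,0,0,0,0,0],[0,0,0,0,0,0,0]]

```text
time: 5.0
ee_pos: [0.4054, 0.148, 0.1203]
eef_rot: [-0.026, 1.0, 0.001, 0.001]
ft_force: [0.6, -1.1, 0.7]
width: 0.0006
grip_force: 0.0
```

>>> drive_tool:
  moves:
    - [[0,0,0.03,0,0,0,0],[0,0,0.03,0,0,0,0],[0,0,0.018,0,0,0,0],[0,0,0,0,0,0,0],[0,0,0,0,0,0,0]]

```text
time: 5.5
ee_pos: [0.4063, 0.1478, 0.042]
eef_rot: [-0.026, 1.0, -0.0, 0.0]
ft_force: [-0.1, 0.0, 0.2]
width: 0.0004
grip_force: 0.0
```

```bash
python3 - <<'E'
from h import *
i=r.camera("scene"); cv2.imwrite("pics/s4.png",cv2.resize(i[190:270,230:330,::-1],None,fx=6,fy=6,interpolation=cv2.INTER_CUBIC))
s=r.read_state();print(s["ee_pos"],s["ft_force"])
E
```

```text
[0.40656298 0.14809587 0.04248938] [-0.03873758  0.48147279  0.1330068 ]
```

View pics/s4.png

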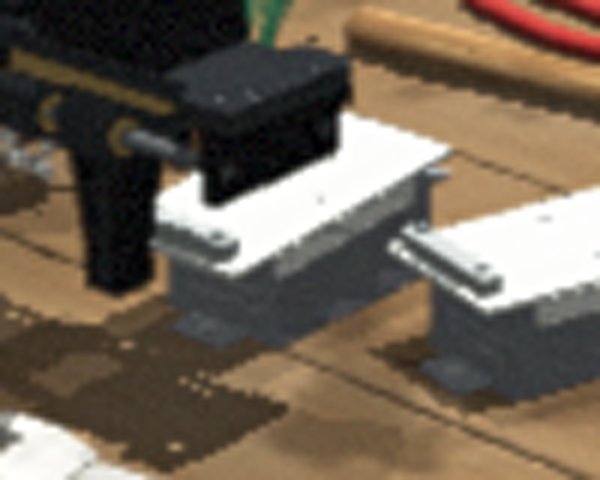

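The finger (~(120,285)) stands clear in front of the grip end of the tipped-back lid. Now pushing +x.

>>> drive_tool:
  moves:
    - [[-0.008,0,0,0,0,0,0],[-0.004,0,0,0,0,0,0],[-0.004,0,0,0,0,0,0],[-0.003,0,0,0,0,0,0],[-0.002,0,0,0,0,0,0],[-0.002,0,0,0,0,0,0],[0,0,0,0,0,0,0]]

```text
time: 6.25
ee_pos: [0.4285, 0.1491, 0.0415]
eef_rot: [-0.026, 1.0, 0.0, 0.0]
ft_force: [-0.2, -0.3, 0.2]
width: 0.0007
grip_force: 0.0
```

>>> drive_tool:
  moves:
    - [[-0.002,0,0,0,0,0,0],[-0.002,0,0,0,0,0,0],[-0.002,0,0,0,0,0,0],[0,0,0,0,0,0,0]]

```text
time: 6.65
ee_pos: [0.4347, 0.1494, 0.0416]
eef_rot: [-0.026, 1.0, 0.0, 0.0]
ft_force: [-0.1, -0.2, 0.5]
width: 0.0003
grip_force: 0.0
```

>>> drive_tool:
  moves:
    - [[-0.001,0,0,0,0,0,0],[-0.001,0,0,0,0,0,0],[-0.001,0,0,0,0,0,0],[0,0,0,0,0,0,0]]

```text
time: 7.05
ee_pos: [0.4375, 0.1496, 0.0416]
eef_rot: [-0.026, 1.0, 0.0, 0.0]
ft_force: [0.1, 0.2, 0.7]
width: 0.0001
grip_force: 0.0
```

```bash
python3 - <<'E'
from h import *
i=r.camera("scene"); cv2.imwrite("pics/s5.png",cv2.resize(i[190:270,230:330,::-1],None,fx=6,fy=6,interpolation=cv2.INTER_CUBIC))
s=r.read_state();print(s["ee_pos"],s["ft_force"])
E
```

```text
[0.43743563 0.14952535 0.041556  ] [ 0.10021278 -0.65698603  0.15192015]
```

View pics/s5.png

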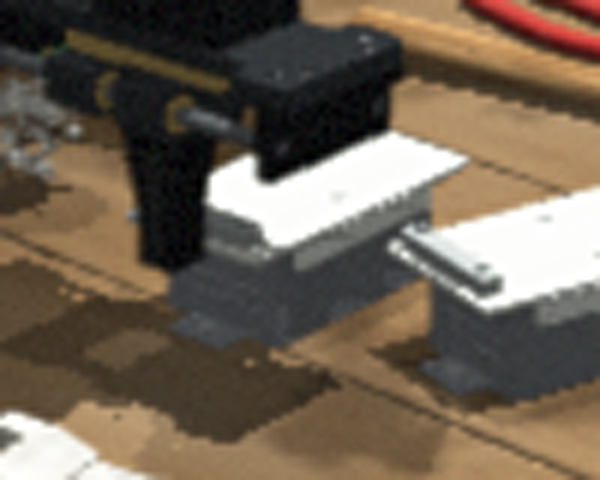

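The lid has moved several mm +x (near edge now ~(210,245)) and looks flatter; I push on until it stops.

>>> drive_tool:
  moves:
    - [[-0.001,0,0,0,0,0,0],[-0.001,0,0,0,0,0,0],[0,0,0,0,0,0,0]]

```text
time: 7.4
ee_pos: [0.4395, 0.1496, 0.0416]
eef_rot: [-0.026, 1.0, 0.0, 0.0]
ft_force: [0.4, 1.0, 1.2]
width: 0.0003
grip_force: 0.0
```

>>> drive_tool:
  moves:
    - [[-0.001,0,0,0,0,0,0],[-0.001,0,0,0,0,0,0],[0,0,0,0,0,0,0]]

```text
time: 7.7
ee_pos: [0.4409, 0.1498, 0.0414]
eef_rot: [-0.026, 1.0, 0.0, -0.001]
ft_force: [-4.1, 1.0, 0.8]
width: 0.0003
grip_force: 1.7
```

>>> drive_tool:
  moves:
    - [[0.01,0,0,0,0,0,0],[0.03,0,0,0,0,0,0],[0,0,-0.04,0,0,0,0],[0,0,-0.04,0,0,0,0],[0,0,-0.04,0,0,0,0],[0.03,0.03,-0.02,0,0,0,0],[0,0.045,0,0,0,0,0],[0,0.045,0,0,0,0,0],[0,0.045,0,0,0,0,0],[0,0.045,0,0,0,0,0]]

```text
time: 8.7
ee_pos: [0.3599, 0.3574, 0.1818]
eef_rot: [-0.026, 1.0, 0.0, 0.001]
ft_force: [0.6, -0.1, 1.4]
width: 0.0003
grip_force: 0.0
```

>>> drive_tool:
  moves:
    - [[0,0.045,0,0,0,0,0],[0,0.045,0,0,0,0,0],[0,0.045,0,0,0,0,0],[0,0.045,0,0,0,0,0],[0,0,0,0,0,0,0]]

```text
time: 9.2
ee_pos: [0.3474, 0.5405, 0.18]
eef_rot: [-0.029, 1.0, 0.001, -0.001]
ft_force: [-0.6, -0.4, -1.0]
width: 0.0004
grip_force: 0.0
```

```bash
python3 - <<'E'
from h import *
i=r.camera("scene"); A=cv2.resize(i[190:300,230:363,::-1],None,fx=6,fy=5.4,interpolation=cv2.INTER_CUBIC);cv2.imwrite("pics/s6.png",A)
a=r.camera("top")[:,:,::-1]; cv2.imwrite("pics/t6.png",cv2.resize(a[130:350,150:520],None,fx=2.15,fy=2.15,interpolation=cv2.INTER_CUBIC))
m=(a.min(2)>200).astype(np.uint8); m[280:]=0; m[:165]=0
for c in cv2.findContours(m,0,1)[0]:
    if cv2.contourArea(c)<700: continue
    c=cv2.convexHull(c).reshape(-1,2)
    w=np.array([ray("top",p,.05)[:2] for p in c],np.float32)*1000
    (cx,cy),s,ang=cv2.minAreaRect(w); print(round(cx,1),round(cy,1),np.round(s,1),ang)
s=r.read_state();print(s["ee_pos"],s["ft_force"],s["time"])
E
```

```text
521.3 154.0 [137.8  73. ] 2.740720510482788
556.5 32.4 [ 73.1 139. ] 75.99481201171875
572.0 -133.1 [ 73.2 138.9] 78.60426330566406
569.2 -277.2 [ 73.2 138.6] 74.78527069091797
507.8 -578.2 [226.3 263.4] 85.09585571289062
[0.35037595 0.53578447 0.18076143] [ 0.37011085  0.01027135 -0.6541301 ] 9.3
```

View pics/s6.png

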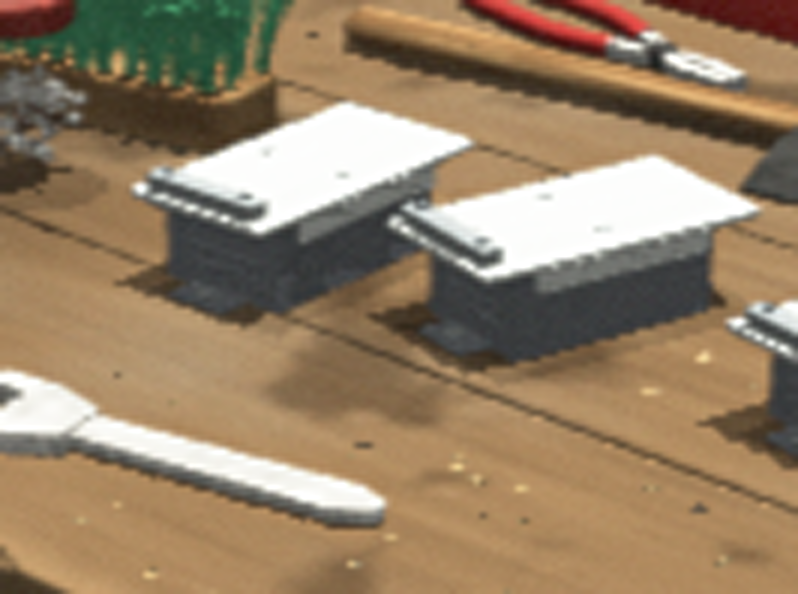

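View pics/t6.png

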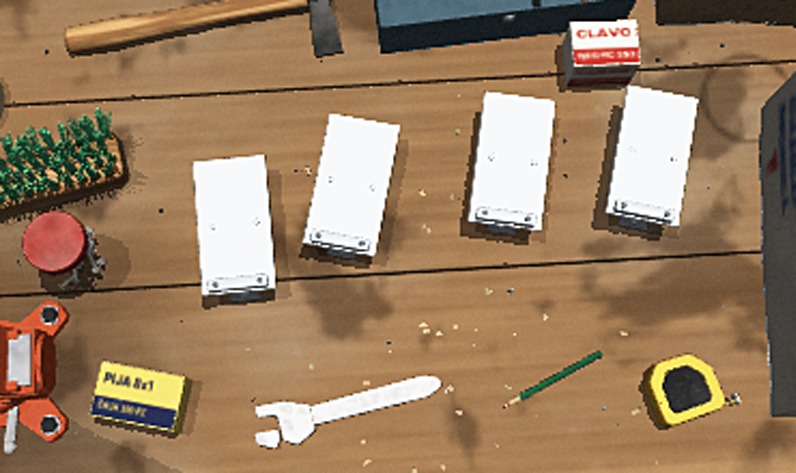

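The lid is now flat (~(235,225) in the top view) with a 16 mm shift, i.e. at the stop, about +4 mm. The other lids and bystanders are unmoved. I'll nudge it back ~2 mm inside the notch play for margin.

>>> drive_tool:
  moves:
    - [[-0.0255,-0.039,0,0,0,0,0],[-0.0255,-0.039,0,0,0,0,0],[-0.0255,-0.039,0,0,0,0,0],[-0.0255,-0.039,0,0,0,0,0],[-0.0255,-0.039,0,0,0,0,0],[-0.0255,-0.039,0,0,0,0,0],[-0.0255,-0.039,0,0,0,0,0],[-0.0255,-0.039,0,0,0,0,0],[-0.0255,-0.039,0,0,0,0,0],[-0.0255,-0.039,0,0,0,0,0]]

```text
time: 10.3
ee_pos: [0.6266, 0.1558, 0.1824]
eef_rot: [-0.025, 1.0, -0.0, 0.001]
ft_force: [0.6, 0.7, 0.4]
width: 0.0007
grip_force: 0.0
```

>>> drive_tool:
  moves:
    - [[0,0,0,0,0,0,0],[0,0,0,0,0,0,0]]

```text
time: 10.5
ee_pos: [0.6262, 0.1563, 0.1819]
eef_rot: [-0.024, 1.0, -0.0, 0.0]
ft_force: [-0.6, 0.9, -0.5]
width: 0.0004
grip_force: 0.0
```

>>> drive_tool:
  moves:
    - [[0,0.002,0.04,0,0,0,0],[0,0,0.04,0,0,0,0],[0,0,0.04,0,0,0,0],[0,0,0.018,0,0,0,0],[0.012,0,0,0,0,0,0],[0.006,0,0,0,0,0,0],[0,0,0,0,0,0,0],[0,0,0,0,0,0,0]]

```text
time: 11.3
ee_pos: [0.6084, 0.161, 0.0447]
eef_rot: [-0.026, 1.0, 0.0, 0.001]
ft_force: [0.6, -0.6, -0.4]
width: 0.0007
grip_force: 0.0
```

>>> drive_tool:
  moves:
    - [[0.003,0,0,0,0,0,0],[0.002,0,0,0,0,0,0],[0.002,0,0,0,0,0,0],[0.001,0,0,0,0,0,0],[0,0,0,0,0,0,0]]

```text
time: 11.8
ee_pos: [0.5999, 0.1601, 0.0436]
eef_rot: [-0.026, 1.0, 0.0, 0.0]
ft_force: [-0.7, -0.8, 0.4]
width: 0.0005
grip_force: 0.0
```

```bash
python3 - <<'E'
from h import *
s=r.read_state();print(s["ee_pos"],s["ft_force"],s["time"])
i=r.camera("scene");cv2.imwrite("pics/s7.png",i[:,:,::-1]); o=cv2.imread("pics/s6.png")
A=cv2.resize(i[190:300,230:363,::-1],None,fx=6,fy=5.4,interpolation=cv2.INTER_CUBIC)
g=lambda k:np.float32(cv2.cvtColor(k[150:215,120:300],6))
print(cv2.phaseCorrelate(g(o),g(A)))
E
```

```text
[0.59992471 0.16005099 0.04358005] [-0.71497421 -0.83431752  0.363669  ] 11.8
((-0.13730254330889125, 0.1883401694935074), 0.4241445301491537)
```

>>> drive_tool:
  moves:
    - [[0.001,0,0,0,0,0,0],[0.001,0,0,0,0,0,0],[0.001,0,0,0,0,0,0],[0,0,0,0,0,0,0]]

```text
time: 12.25
ee_pos: [0.5968, 0.1599, 0.0435]
eef_rot: [-0.026, 1.0, 0.0, -0.0]
ft_force: [-1.2, 0.4, 0.3]
width: 0.0007
grip_force: 0.0
```

```bash
python3 - <<'E'
from h import *
s=r.read_state();print(s["ee_pos"],s["ft_force"],s["time"])
i=r.camera("scene"); o=cv2.imread("pics/s6.png")
A=cv2.resize(i[190:300,230:363,::-1],None,fx=6,fy=5.4,interpolation=cv2.INTER_CUBIC)
g=lambda k:np.float32(cv2.cvtColor(k[150:215,120:300],6))
print(cv2.phaseCorrelate(g(o),g(A)))
E
```

```text
[0.59681379 0.15985354 0.04350564] [-1.15626675  0.42452165  0.25317913] 12.25
((-0.04531542567234226, 0.24158025347818324), 0.31223216586642794)
```

>>> drive_tool:
  moves:
    - [[-0.01,0,0,0,0,0,0],[-0.02,0,0,0,0,0,0],[0,0,-0.045,0,0,0,0],[0,0,-0.045,0,0,0,0],[0,0,-0.045,0,0,0,0],[0.02,0.04,0,0,0,0,0],[0.02,0.04,0,0,0,0,0],[0.02,0.04,0,0,0,0,0],[0.02,0.04,0,0,0,0,0],[0.02,0.04,0,0,0,0,0]]

```text
time: 13.3
ee_pos: [0.5162, 0.3575, 0.1788]
eef_rot: [-0.026, 1.0, 0.0, 0.0]
ft_force: [0.9, -0.2, -0.2]
width: 0.0006
grip_force: 0.0
```

>>> drive_tool:
  moves:
    - [[0.025,0.04,0,0,0,0,0],[0.025,0.04,0,0,0,0,0],[0.025,0.04,0,0,0,0,0],[0.025,0.04,0,0,0,0,0],[0.025,0.04,0,0,0,0,0],[0,0,0,0,0,0,0]]

```text
time: 13.9
ee_pos: [0.3745, 0.5556, 0.178]
eef_rot: [-0.031, 1.0, 0.001, -0.002]
ft_force: [0.0, 0.6, -0.3]
width: 0.0003
grip_force: 0.0
```

```bash
python3 - <<'E'
from h import *
a=r.camera("top")[:,:,::-1]
m=(a.min(2)>200).astype(np.uint8); m[280:]=0; m[:165]=0
for c in cv2.findContours(m,0,1)[0]:
    if cv2.contourArea(c)<700: continue
    c=cv2.convexHull(c).reshape(-1,2)
    w=np.array([ray("top",p,.05)[:2] for p in c],np.float32)*1000
    (cx,cy),s,ang=cv2.minAreaRect(w); print(round(cx,1),round(cy,1),np.round(s,1),ang)
s=r.read_state();print(s["ee_pos"],s["ft_force"],s["time"])
i=r.camera("scene"); o=cv2.imread("pics/scene0.png"); n=i[:,:,::-1]
t=cv2.imread("pics/top0.png")
for q,b in(("measure",(300,360,350,400)),):
    print(q,cv2.absdiff(o[b[0]:b[1],b[2]:b[3]],n[b[0]:b[1],b[2]:b[3]]).mean())
for q,(x,y) in(("jar",(185,253)),("measure",(470,312)),("nail",(427,160))):
    print(q,cv2.absdiff(t[y-25:y+25,x-25:x+25],a[y-25:y+25,x-25:x+25]).mean())
E
```

```text
515.1 153.4 [138.7  73. ] 3.071803092956543
556.5 32.4 [ 73.2 139. ] 75.99481201171875
572.0 -133.1 [ 73.1 138.9] 78.63972473144531
569.2 -277.2 [ 73.2 138.6] 74.78527069091797
507.8 -578.2 [226.3 263.4] 85.09585571289062
[0.37798841 0.55253505 0.17806457] [ 0.23178043 -0.59163536  0.09965948] 13.95
measure 1.7223333333333333
jar 2.4912
measure 2.3272
nail 2.1042666666666667
```

```bash
python3 -c "
from bench import r
print(r.close_job())"
```

```text
the job is handed in; nothing more can be done
None
```

The leftmost lid was the bad one: it rocked when I pressed its plain end, and I then pushed it from its grip-bar end until it dropped flat on its box; afterwards I also nudged it back a few mm from its far end to centre it in the notches. I pressed only that lid; pictures show the other three and the bystanders unmoved, and the job is handed in.

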